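# Open the double-latched reed case

## Task

Open the wooden reed case. Draw its brass bolt clear of the lid, raise the lid slightly by its bar until you feel it come up against the second catch, and leave it there without straining it; then reach into the finger well, push that catch aside clear of the lid without forcing it, and swing the lid up to stand well open, about halfway to upright (45 degrees) or more. Leave the small things lying about undisturbed.

Things in the scene. Friction and masses are not known exactly. Their poses are not given: they have to be found in the camera images.
- case: Walnut case fixed to the bench, 234 (x) x 250 (y) x 60 mm high without its lid. Origin: centre of the underside; x points from the front rail to the hinge, y to its left, z up. All offsets here are in this frame, in mm. The lid covers x -57 to 117 at z 60 to 70; before it a wooden rail (x -117 to -57, top z 60) carries the bolt and the finger well.
- well (a point): Point on the mouth of the finger well, case (-83, 40, 60), where closed fingertips go straight down. The well is a pit in the rail: x -109 to -57, y 12 to 115, floor z 8. In it stands the second catch's upright steel tab: x -100 to -58, 8 mm thick, bottom z 16 to 28, top z 50 to 62, near face at y 72 + the catch's travel. Push it towards +y.
- catch (a joint): Travel of the second catch along case +y, m: 0 to 0.002 at the start, stop 0.017, lid free past 0.011. About 3 N of friction; stays where left. Its hook holds a keeper under the lid, at a height that varies by 12 mm and is not measured. It slides only while the lid is within 1.5 mm below where it meets the hook; with the lid lower, a peg under the lid blocks it after 4 mm.
- lid (a joint): Lid angle, rad: 0 shut, grows as the front edge rises, stop 1.4. The stiff hinge keeps the lid where it is left; 5 to 8 N up at the bar moves it. With the bolt drawn it meets the second catch at 0.049 to 0.126 (6 to 16.5 mm of rise at the bar), felt as a steep rise in resistance.
- hinge (a point): Middle of the hinge line, case (115, 0, 65); the line runs along the case's y (also this point's y).
- bar (a point): Middle of the lid's pull: a round brass bar 10 mm thick, 90 mm long along the case's y, on thin posts at y -40 and 40, its axis 32 mm above the lid's top. With the lid shut at case (-15, 0, 102); moves with the lid and can turn between finger pads as the lid swings. Axes as the lid (z square to it).
- bolt (a joint): Travel of the brass bolt along case -x (towards the front), m: 0 shut with its tongue over the lid edge, stop 0.024, clear of the lid from 0.013. About 3 N of friction; it stays where it is left.
- bolt_knob (a point): Middle of the bolt's upright round knob, 12 mm thick, from z 81 to 105; with the bolt shut it is at case (-75, -75, 95). It moves with the bolt.
- bush_a: Bone bush, 18 mm wide, 14 mm high, standing on the case's front rail between bolt and well. Origin: centre of its underside. Leave alone.
- bush_b: The same bush, on the bench in front of the case, to its left. Leave alone.
- rod: Steel pivot rod, 8 mm thick, 130 mm long along its x, lying left of the case. Leave alone.
- bulb: Frosted bulb lying left of the case, 56 mm wide, 80 mm long. Leave alone.
- frame_corner: L-shaped walnut frame corner, 90 x 83 x 22 mm, right of the case. Leave alone.
- mirror: Small round mirror on a 120 mm steel stem, lying right of the case. Leave alone.

How it is judged:
On the way, in this order (a step that is already met when the one before it is completed fails the run):
1. the bolt is drawn clear of the lid, which is still shut (value of joint bolt above 0.014 m and value of joint lid below 0.02 rad), for 0.1 s.
2. the lid is raised slightly with the second catch still on (value of joint lid above 0.036 rad and value of joint catch below 0.006 m), for 0.2 s.
3. the second catch is pushed clear with the lid still only slightly raised (value of joint catch above 0.0115 m and value of joint lid below 0.17 rad), for 0.2 s.
At the end, for the whole second after the job is handed in: The lid stands open by at least 0.75 rad (43 degrees) and is still, with the bolt still drawn (at least 13 mm) (value of joint lid above 0.75 rad and velocity of joint lid below 0.05 rad/s and value of joint bolt above 0.013 m); the robot touches nothing.
It fails at once if the lid is strained against the second catch or the bolt (over 15 N) (contact force between lid and catch above 15 N or contact force between lid and bolt above 15 N).
It fails at once if the second catch is forced (pushed with over 20 N) (contact force between any of the fingers, the arm and catch above 20 N).
It fails at once if a bystander is moved by more than 30 mm (distance of any of bush_a, bush_b, rod, bulb, frame_corner, mirror from where it was at the start of the episode above 0.03 m).
It also fails if it takes over 72 s, if anything falls off the work surface, if the arm or the gripper's body presses on something with over 40 N, if the wrist force passes 120 N, or if a joint passes its speed limit or range.

## Robot

A 6-joint arm with a two-finger parallel gripper is mounted at the origin on the work surface. World frame = base frame: x ahead of the robot, y to its left, z up, the work surface at z = 0. Lengths are in m, angles in rad, forces in N, time in s.
With the tool pointing down it reaches from about 0.275 to 0.725 m from the base axis. Payload 5.6 kg.
Tool frame: the origin (TCP) lies at the very end of the fingers, on their centre line; the grasp point (between the pads) lies grip_depth behind it (grip_depth is the distance from the TCP to the grasp point, in m); z points along the fingers, y is the direction in which the jaws open and shut (so a half turn about z gives the same grasp; the last joint's range is limited). The gripper opens to 85 mm and grips with 20 to 120 N. Pads are 22 mm wide; open, the fingers measure 114 mm over their backs; the gripper's body (76 mm by 85 mm) begins 54 mm behind the grasp point. The pads swing forward as they close: fully open they stand 13 mm farther back than shut.
Start: joints at [-0.846, 0.255, 0.108, 0, -1.424, -0.285], TCP at [0.234, -0.498, 0.231] pointing down, gripper open.
Joint ranges: [-2.95, 2.95], [-1.21, 1.97], [-1.09, 1.5], [-2.87, 1.71], [-2.94, -0.07], [-3.05, 3.05]. Speed limits (rad/s): [2.57, 2.57, 3.14, 3.14, 3.14, 3.14].

## Interface

Orientations are given as a rotation vector (axis times angle).
In Python, from station import sense, snapshot, job_done, search_frame, spot_point, grip_depth gives the robot as it stands. The module is installed in compiled form; this text tells all that it offers.
- The arm moves only by the tool play_rows, never from a script. Its argument "rows" is a list of rows, each a list of 6 numbers: the shift along the world's x, y, z in m, then the turn, a rotation vector about the world's x, y, z in rad. In form: [[dx, dy, dz, ax, ay, az], ...]. A call has 1 to 20 rows; each row is the pose to reach, as a shift and turn from the pose commanded when the call began; what a row does not reach only later rows make up. A row lasts 1/12 s, in which the tool goes at most 41.7 mm and 7.16 degrees, less where a joint would pass 70% of its speed; a pose out of reach is approached as far as the arm can. A call with a gripper value outside its range is refused whole. "jaw" is the finger opening in m, from 0 to 0.0854, set as the call begins (left out, the last holds). The fingers move at their own pace and stop on an object; the grip force is fixed at half the most. Time passes only in rows, so rows that repeat a pose let the fingers close. It gives the time, the measured TCP pose, the force and the opening at its end, in the units of the state.
- sense(): the state, without advancing time (a new reading comes with each control period).
- snapshot(name): name is "scene" or "side" or "wrist"; returns a dict with "color" (400x640x3 uint8, red, green, blue), "range_z" (400x640 float32, m along the optical axis (not along the pixel's ray), 0 where there is no reading), "vfov" (degrees; the focal length in pixels is half the picture's height over the tangent of half this angle, whatever the lens; pixels are square), "cx", "cy" (the principal point, pixels), "pose" (4x4, takes a point from camera to world coordinates). Camera axes: x right, y down, z forward; pixel columns grow to the right and rows downward; lengths in m; the calibration is good to about 2 mm. The wrist camera is an equidistant fisheye: a pixel r from the principal point sees the ray r / f radians off the axis. A picture is of the moment at which its call begins.
- job_done(): hands the job in, once; it reports no verdict.
Trained networks look in the newest picture that a camera, given by its name, has taken for a name from the list of things; names that differ only in an ending like _2 or _b are one class to them, and where a whole thing is asked for, a point or a joint stands for the part that bears it (a point fixed in the world has none). Each returns a list of dicts, best first, with "p" (0 to 1); they miss things now and then, are a little off and sometimes report something else, mostly with a low value. They report only what shows in the picture. A call takes as long as a camera call.
- search_frame(name, camera): "box" ([left, top, right, bottom] in pixels, round what is visible of it).
- spot_point(name, camera): "point" ([column, row] in pixels: a listed point, or the origin of a listed thing).
The state is a dict: "time_s": time; "joints": joint angles; "dq": joint speeds; "effort": joint torques, N m; "tcp_pos": TCP position; "tcp_rot": TCP orientation; "contact_force": force on the tool from outside, world axes, zero at the start; "moment": the same for the moment, N m; "opening": opening from 0.0 (shut) to 1.0 (fully open).
Only numpy, scipy, OpenCV 4.12 (cv2) and the standard library are available. Lean on these libraries where they do the work, as an engineer would, in place of code of your own. Each camera call takes 0.05 s, during which the arm holds its last target.

## Working session

There is one attempt and no reset: what is moved stays moved. The work goes in short steps, Python scripts to look and compute and a tool call to move; the robot and the scene stay as the last step left them, time stands still between calls to the robot, and variables do not carry over. Pictures are saved under pics/ and viewed, and the job is handed in when it is done.

Besides the shell and the picture viewer there is one more tool, called after "Emit:" by a JSON object that holds its "method" and its "body". play_rows: Moves the arm, as the interface text tells. Its arguments: {"type":"object","properties":{"rows":{"type":"array"},"jaw":{"type":"number"}},"required":["rows"]}

```bash
mkdir -p pics; ls; cat > h.py <<'E'
import numpy as np, cv2
from station import *
def foc(s): return 200/np.tan(np.radians(s["vfov"])/2)
def ray(s,u,v,wrist=False):
    f=foc(s); x=(u-s["cx"]);y=(v-s["cy"])
    if wrist:
        r=np.hypot(x,y); th=r/f; k=np.tan(th)/r if r>1e-6 else 1/f
        return np.array([x*k,y*k,1])
    return np.array([x/f,y/f,1])
def w(s,u,v,wrist=False,z=None):
    d=ray(s,u,v,wrist); P=s["pose"]
    if z is None:
        r=s["range_z"][int(round(v)),int(round(u))]; return (P@np.r_[d*r,1])[:3]
    D=P[:3,:3]@d; o=P[:3,3]; return o+D*(z-o[2])/D[2]
def save(s,n): cv2.imwrite("pics/"+n+".png",cv2.cvtColor(s["color"],cv2.COLOR_RGB2BGR))
E
python3 - <<'E'
from h import *
np.set_printoptions(precision=4,suppress=True)
st=sense();print(st, grip_depth)
for c in ["scene","side","wrist"]:
    s=snapshot(c);save(s,c+"0");print(c,s["vfov"],s["cx"],s["cy"]);print(s["pose"])
    for n in ["case","well","hinge","bar","bolt_knob","bush_a","bush_b","catch"]:
        try:
            r=spot_point(n,c)[:2]
            for q in r: print(n,q["p"],q["point"],w(s,*q["point"],c=="wrist"))
        except Exception as e: print(n,e)
E
```

```text
pics
{'time_s': 0.0, 'joints': array([-0.8464,  0.2558,  0.107 , -0.0005, -1.4239, -0.2846]), 'dq': array([ 0.0014,  0.0005, -0.0004, -0.0007, -0.0001, -0.001 ]), 'effort': array([  0.0014, -38.6634,  23.7943,   5.365 ,  -0.0061,   0.    ]), 'tcp_pos': array([ 0.234 , -0.4972,  0.2304]), 'tcp_rot': array([ 0.685 , -3.0655, -0.0029]), 'contact_force': array([ 0.003 , -0.1007, -0.7193]), 'moment': array([-0.0202,  0.0004,  0.0248]), 'opening': 0.9963862160269769} 0.0187
scene 42.538358926265104 321.9188235944812 206.06238524677448
[[-0.4602  0.6564 -0.5979  1.2854]
 [ 0.8877  0.3272 -0.324   0.4058]
 [-0.017  -0.6798 -0.7332  0.9705]
 [ 0.      0.      0.      1.    ]]
case 0.94 [314.3, 237.3] [0.6471 0.0383 0.0737]
well 0.74 [344.8, 206.1] [0.4882 0.039  0.024 ]
hinge 0.68 [291.0, 255.3] [0.7126 0.015  0.0701]
bar 0.62 [313.6, 207.4] [0.5927 0.0086 0.106 ]
bolt_knob 0.58 [302.0, 181.1] [ 0.5213 -0.0616  0.097 ]
bolt_knob 0.18 [345.7, 202.7] [0.4884 0.0414 0.0378]
bush_a 0.59 [317.2, 191.6] [ 0.5079 -0.0278  0.0636]
bush_a 0.5 [415.8, 205.5] [0.3888 0.1928 0.0043]
bush_b 0.59 [317.2, 1
[... 563 characters left out ...]
0688]
bar 0.89 [337.1, 195.2] [0.5834 0.0131 0.1082]
bolt_knob 0.69 [316.6, 219.9] [ 0.5212 -0.0714  0.1017]
bush_a 0.46 [257.1, 203.8] [ 0.3912  0.1715 -0.0012]
bush_a 0.42 [307.9, 223.2] [ 0.5072 -0.0261  0.0618]
bush_b 0.46 [257.1, 203.8] [ 0.3912  0.1715 -0.0012]
bush_b 0.42 [307.9, 223.2] [ 0.5072 -0.0261  0.0618]
catch it knows: bar, bolt_knob, bulb, bush, case, frame_corner, hinge, mirror, rod, well
wrist 65.70646984690485 320.4130157091003 202.85122437174138
[[-0.4253  0.8679  0.2566  0.168 ]
 [ 0.905   0.4077  0.1212 -0.5276]
 [ 0.0005  0.2838 -0.9589  0.3739]
 [ 0.      0.      0.      1.    ]]
catch it knows: bar, bolt_knob, bulb, bush, case, frame_corner, hinge, mirror, rod, well
```

View pics/scene0.png

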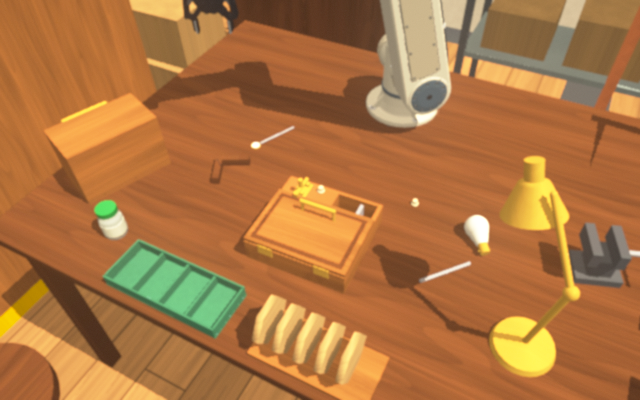

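View pics/side0.png

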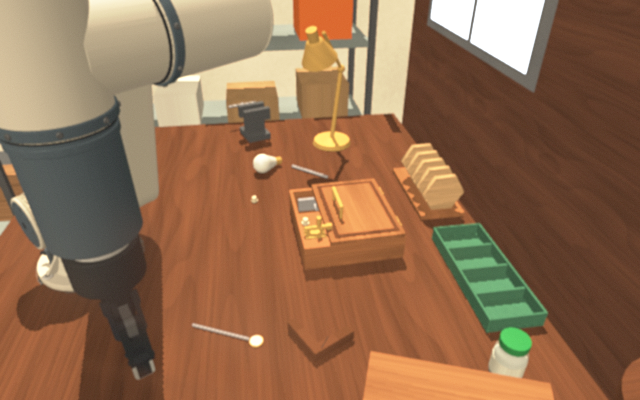

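The scene shows the case near (315,230), the bolt knob at (302,183), and the bar at (318,208). bush_a is at (321,189), the well at (360,210), and the loose items are well to the sides. Next I fit the case pose to depth.

```bash
cat > fit.py <<'E'
from h import *
def cloud(s):
    f=foc(s); v,u=np.mgrid[0:400,0:640]; r=s["range_z"]
    p=np.stack([(u-s["cx"])/f*r,(v-s["cy"])/f*r,r],-1).reshape(-1,3)
    p=p[r.ravel()>0]; return p@s["pose"][:3,:3].T+s["pose"][:3,3]
E
python3 - <<'E'
from fit import *
np.set_printoptions(precision=4,suppress=True)
for c in ["scene","side"]:
    s=snapshot(c);p=cloud(s)
    m=(abs(p[:,0]-.6)<.2)&(abs(p[:,1])<.2)&(p[:,2]>.045)&(p[:,2]<.085)
    q=p[m]; (cx,cy),(a,b),an=cv2.minAreaRect(q[:,:2].astype(np.float32)*1000)
    print(c,len(q),cx,cy,a,b,an)
    h,e=np.histogram(q[:,2],20);print(h,e[:2],e[-1])
    k=(abs(p[:,0]-.6)<.2)&(abs(p[:,1])<.2)&(p[:,2]>.088)&(p[:,2]<.13);print(p[k])
    for n in ["mirror","rod","bulb","frame_corner"]:
        for x in spot_point(n,c)[:1]: print(n,x["p"],w(s,*x["point"]))
E
```

```text
scene 8241 599.6361694335938 12.921127319335938 241.42214965820312 252.58106994628906 2.5895872116088867
[  90   93   95   97  110  125  201  400  388  196  135  329 1179 2366
 1833  476   44   26   31   27] [0.045 0.047] 0.08463073291519141
[[ 0.5251 -0.0702  0.1037]
 [ 0.5258 -0.067   0.1056]
 [ 0.5248 -0.0648  0.1057]
 [ 0.5239 -0.0625  0.1059]
 [ 0.5306 -0.067   0.1064]
 [ 0.5293 -0.065   0.1063]
 [ 0.5287 -0.0625  0.1067]
 [ 0.5247 -0.0622  0.1034]
 [ 0.531  -0.067   0.1035]
 [ 0.5323 -0.0633  0.1062]
 [ 0.5302 -0.0618  0.1051]
 [ 0.5294 -0.0595  0.1053]
 [ 0.522  -0.0612  0.0981]
 [ 0.5331 -0.0659  0.1024]
 [ 0.533  -0.0631  0.1035]
 [ 0.5307 -0.0617  0.1021]
 [ 0.5292 -0.0598  0.1016]
 [ 0.5255 -0.0592  0.0986]
 [ 0.5349 -0.0649  0.101 ]
 [ 0.5327 -0.0634  0.0998]
 [ 0.5325 -0.0608  0.1007]
 [ 0.5288 -0.0602  0.0977]
 [ 0.5252 -0.0596  0.0949]
 [ 0.5328 -0.0665  0.0951]
 [ 0.5343 -0.0627  0.0981]
 [ 0.5331 -0.0606  0.098 ]
 [ 0.53   -0.0597  0.0956]
 [ 0.5228 -0.0612  0.0886]
 [ 0.534  -0.0659  0.093 ]
 [ 0.5309 -0.0649  0.0907]
 [ 0.5299 -0.0628  0.0907]
 [ 0.5291 -0.0604  0.
[... 8879 characters left out ...]
5 -0.0722  0.1014]
 [ 0.5291 -0.0702  0.0998]
 [ 0.5318 -0.0675  0.0976]
 [ 0.5226 -0.0683  0.0964]
 [ 0.5243 -0.0719  0.0988]
 [ 0.5264 -0.0729  0.0992]
 [ 0.529  -0.071   0.0976]
 [ 0.5312 -0.0715  0.0977]
 [ 0.5227 -0.0675  0.093 ]
 [ 0.5242 -0.0726  0.0965]
 [ 0.5269 -0.0696  0.0941]
 [ 0.529  -0.0711  0.0949]
 [ 0.5316 -0.0686  0.0928]
 [ 0.5223 -0.0704  0.0924]
 [ 0.5242 -0.0728  0.0939]
 [ 0.5268 -0.0703  0.0918]
 [ 0.529  -0.0709  0.092 ]
 [ 0.5317 -0.0681  0.0897]
 [ 0.5224 -0.0697  0.0891]
 [ 0.5245 -0.0706  0.0895]
 [ 0.5263 -0.0737  0.0915]
 [ 0.5288 -0.072   0.0901]]
mirror 0.53 [ 0.3517 -0.2976  0.0038]
rod 0.46 [0.5662 0.3386 0.0003]
frame_corner 0.68 [ 0.4799 -0.3617  0.0164]
```

Case centre is about (0.600, 0.012) with yaw about 0.045, and bar, knob and hinge all agree. I fly the closed fingers to behind the knob.

Emit:
{"method": "play_rows", "body": {"rows": [[0.319,0.433,-0.03,0,0,-0.395],[0.319,0.433,-0.03,0,0,-0.395],[0.319,0.433,-0.03,0,0,-0.395],[0.319,0.433,-0.03,0,0,-0.395],[0.319,0.433,-0.03,0,0,-0.395],[0.319,0.433,-0.03,0,0,-0.395],[0.319,0.433,-0.03,0,0,-0.395],[0.319,0.433,-0.03,0,0,-0.395],[0.319,0.433,-0.03,0,0,-0.395],[0.319,0.433,-0.03,0,0,-0.395],[0.319,0.433,-0.03,0,0,-0.395],[0.319,0.433,-0.03,0,0,-0.395],[0.319,0.433,-0.03,0,0,-0.395],[0.319,0.433,-0.03,0,0,-0.395],[0.319,0.433,-0.03,0,0,-0.395],[0.319,0.433,-0.03,0,0,-0.395],[0.319,0.433,-0.03,0,0,-0.395]], "jaw": 0}}

```text
time_s: 3.12
tcp_pos: [0.5528, -0.0652, 0.2014]
tcp_rot: [0.07, -3.141, 0.0]
contact_force: [-0.7, -0.4, -0.2]
opening: 0.004
```

```bash
python3 - <<'E'
from h import *
from scipy.spatial.transform import Rotation as R
np.set_printoptions(precision=4,suppress=True)
st=sense();print(st['time_s'],st['tcp_pos'],st['joints'],st['contact_force'],st['opening']);print(R.from_rotvec(st['tcp_rot']).as_matrix())
s=snapshot("wrist");save(s,"w1")
for n in ["well","hinge","bar","bolt_knob","bush_a","case"]:
    for q in spot_point(n,"wrist")[:2]: print(n,q["p"],q["point"],w(s,*q["point"],True))
E
```

```text
3.1167 [ 0.5528 -0.0652  0.2014] [ 0.1638  0.2787  0.0641  0.0002 -1.3564 -1.6902] [-0.7211 -0.4105 -0.1759] 0.004209032485780211
[[-0.999  -0.0445 -0.0001]
 [-0.0445  0.999  -0.0002]
 [ 0.0001 -0.0002 -1.    ]]
well 0.61 [440.3, 159.0] [0.5205 0.0719 0.0087]
well 0.34 [146.6, 12.9] [ 0.3472 -0.2873  0.0007]
hinge 0.28 [526.7, 62.7] [0.3868 0.1831 0.0117]
bar 0.67 [409.6, 241.8] [0.5812 0.0134 0.1075]
bar 0.23 [601.0, 106.4] [0.4155 0.3255 0.0239]
bolt_knob 0.88 [321.2, 170.0] [ 0.5236 -0.065   0.1053]
bush_a 0.59 [526.3, 61.7] [0.3855 0.1827 0.0113]
case 0.86 [385.2, 218.7] [ 0.5737 -0.0018  0.0704]
```

View pics/w1.png

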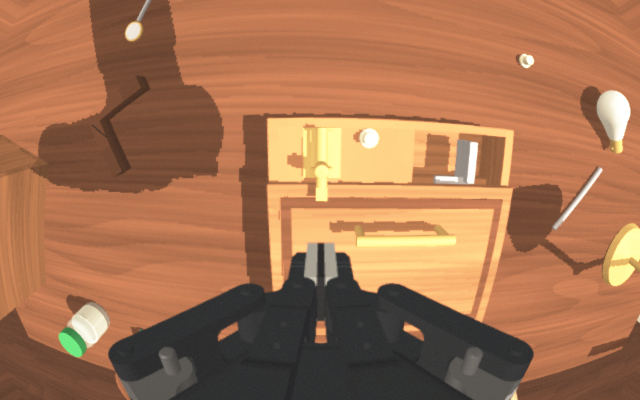

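Wrist view: knob at (321,170), bolt tongue to (321,195), bush_a at (370,138), well around (445,155) with the tab at (465,160). The fingers are behind the knob and clear of the bar. I descend, then draw the bolt.

Emit:
{"method": "play_rows", "body": {"rows": [[0,0,-0.04,0,0,0],[0,0,-0.08,0,0,0],[0,0,-0.105,0,0,0],[0,0,-0.115,0,0,0],[0,0,-0.115,0,0,0],[0,0,-0.115,0,0,0],[-0.004,0,-0.115,0,0,0],[-0.008,0,-0.115,0,0,0],[-0.012,0,-0.115,0,0,0],[-0.012,0,-0.115,0,0,0]]}}

```text
time_s: 4.3
tcp_pos: [0.5415, -0.0646, 0.0877]
tcp_rot: [-0.071, 3.138, 0.0]
contact_force: [0.6, -0.8, 0.3]
opening: -0.003
```

Emit:
{"method": "play_rows", "body": {"rows": [[-0.003,0,0,0,0,0],[-0.006,0,0,0,0,0],[-0.009,0,0,0,0,0]]}}

```text
time_s: 4.55
tcp_pos: [0.5331, -0.0647, 0.0872]
tcp_rot: [-0.071, 3.138, -0.0]
contact_force: [3.0, -0.5, 1.6]
opening: -0.001
```

```bash
python3 - <<'E'
from h import *
s=snapshot("wrist");save(s,"w2")
s=snapshot("side");cv2.imwrite("pics/s2.png",cv2.resize(cv2.cvtColor(s["color"][150:280,250:430],cv2.COLOR_RGB2BGR),None,fx=4,fy=4))
E
```

```text
(no output)
```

View pics/w2.png

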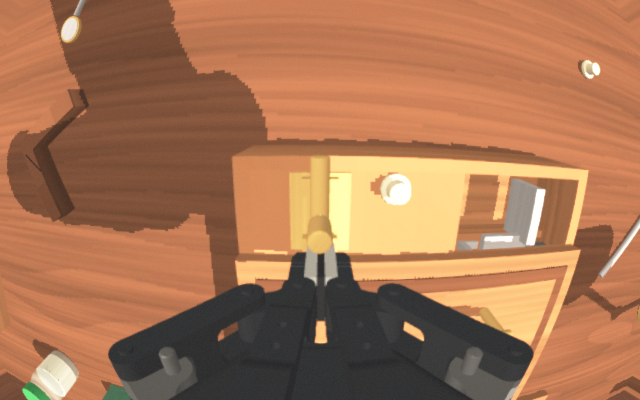

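View pics/s2.png

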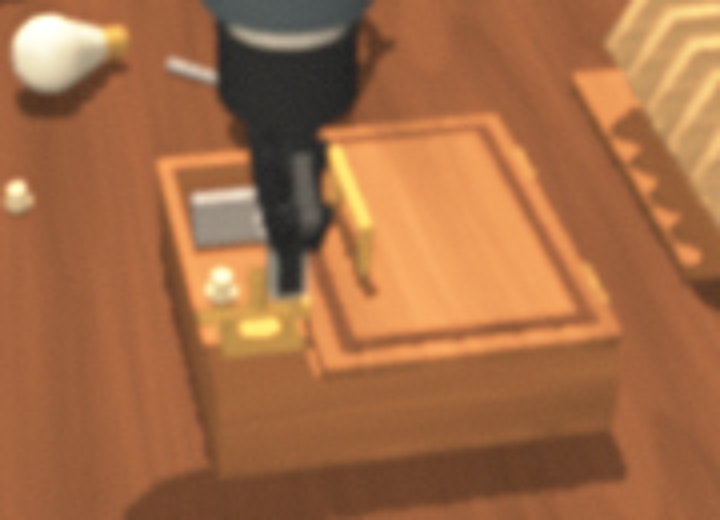

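Emit:
{"method": "play_rows", "body": {"rows": [[-0.003,0,0,0,0,0],[-0.006,0,0,0,0,0],[-0.009,0,0,0,0,0],[-0.01,0,0,0,0,0]]}}

```text
time_s: 4.98
tcp_pos: [0.5217, -0.0647, 0.0863]
tcp_rot: [0.07, -3.141, 0.0]
contact_force: [3.1, -1.3, 3.0]
opening: 0.003
```

```bash
python3 - <<'E'
from fit import *
np.set_printoptions(precision=4,suppress=True)
s=snapshot("wrist");save(s,"w3")
for q in spot_point("bolt_knob","wrist")[:2]: print(q["p"],q["point"],w(s,*q["point"],True))
for c in ["scene","side"]:
    s=snapshot(c)
    for q in spot_point("bolt_knob",c)[:2]: print(q["p"],q["point"],w(s,*q["point"]))
    p=cloud(s); k=(p[:,2]>.086)&(p[:,2]<.11)&(abs(p[:,1]+.067)<.014)&(abs(p[:,0]-.515)<.012);print(p[k].mean(0),p[k].min(0),p[k].max(0))
E
```

```text
0.69 [317.2, 234.7] [ 0.4997 -0.0663  0.1052]
0.32 [622.5, 246.5] [0.5565 0.3177 0.0009]
0.46 [301.8, 178.2] [ 0.5282 -0.0574  0.1145]
[ 0.5259 -0.0646  0.0973] [ 0.5238 -0.0784  0.0875] [ 0.5268 -0.0532  0.1028]
0.47 [308.8, 219.9] [ 0.5037 -0.0712  0.1034]
[ 0.5141 -0.0724  0.099 ] [ 0.5036 -0.0801  0.0864] [ 0.5268 -0.0607  0.1098]
```

View pics/w3.png

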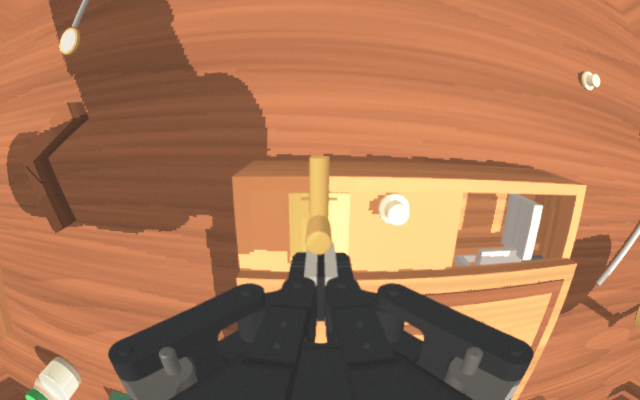

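The bolt has moved about 20 mm (the knob now sits near x 0.504, it was 0.528), with only friction felt. I go to the bar, turning 90°.

Emit:
{"method": "play_rows", "body": {"rows": [[0.005,0,0,0,0,0],[0.005,0,0.04,0,0,0],[0.005,0,0.06,0,0,0],[0.0625,0.0765,0.06,0,0,1.571],[0.0625,0.0765,0.06,0,0,1.571],[0.0625,0.0765,0.06,0,0,1.571],[0.0625,0.0765,0.06,0,0,1.571],[0.0625,0.0765,0.06,0,0,1.571],[0.0625,0.0765,0.06,0,0,1.571],[0.0625,0.0765,0.06,0,0,1.571],[0.0625,0.0765,0.06,0,0,1.571],[0.0625,0.0765,0.06,0,0,1.571],[0.0625,0.0765,0.06,0,0,1.571],[0.0625,0.0765,0.06,0,0,1.571],[0.0625,0.0765,0.06,0,0,1.571],[0.0625,0.0765,0.06,0,0,1.571],[0.0625,0.0765,0.06,0,0,1.571],[0.0625,0.0765,0.06,0,0,1.571],[0.0625,0.0765,0.06,0,0,1.571]], "jaw": 0.04}}

```text
time_s: 6.87
tcp_pos: [0.5844, 0.0119, 0.1458]
tcp_rot: [2.268, -2.173, -0.001]
contact_force: [-0.1, 0.2, -0.1]
opening: 0.469
```

```bash
python3 - <<'E'
from fit import *
np.set_printoptions(precision=4,suppress=True)
st=sense();print(st['tcp_pos'],st['tcp_rot'],st['joints'],st['contact_force'])
s=snapshot("wrist");save(s,"w4")
for n in ["bolt_knob","bar","bush_a"]:
  for c in ["wrist","scene","side"]:
    s=snapshot(c)
    for q in spot_point(n,c)[:1]: print(n,q["p"],q["point"],w(s,*q["point"],c=="wrist"))
E
```

```text
[0.5844 0.0119 0.1458] [ 2.2676 -2.1729 -0.0014] [ 0.2875  0.3615  0.0384 -0.0003 -1.2489 -0.2447] [-0.0831  0.2059 -0.1468]
bolt_knob 0.91 [444.3, 116.0] [ 0.5096 -0.0642  0.1033]
bolt_knob 0.67 [308.9, 221.3] [ 0.5038 -0.0716  0.0999]
bar 0.58 [325.0, 229.7] [0.5808 0.0124 0.1058]
bar 0.61 [314.4, 205.1] [0.5853 0.0068 0.1057]
bar 0.58 [336.9, 195.3] [0.5835 0.0161 0.106 ]
bush_a 0.74 [429.4, 169.3] [ 0.5045 -0.0246  0.0715]
bush_a 0.54 [317.0, 195.8] [ 0.5196 -0.0222  0.0621]
bush_a 0.52 [250.3, 201.1] [ 0.3731  0.1871 -0.0006]
```

View pics/w4.png

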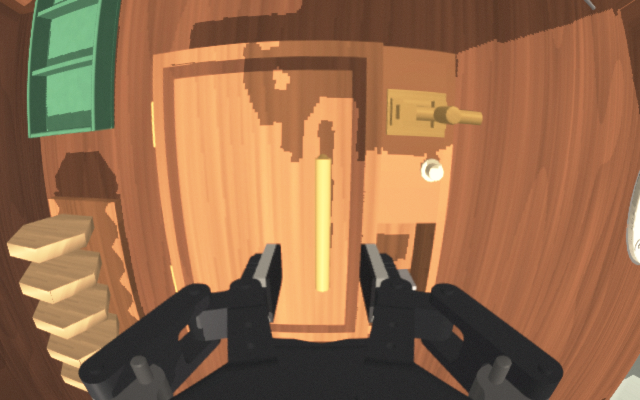

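Wrist view: bar at (323,225) is centred between the pads, and the bolt tongue no longer covers the lid edge. I check the knob travel numerically.

```bash
python3 - <<'E'
from fit import *
np.set_printoptions(precision=4,suppress=True)
for c in ["side","scene"]:
    s=snapshot(c);p=cloud(s); k=(p[:,2]>.086)&(p[:,2]<.112)&(p[:,1]<-.052)&(p[:,1]>-.085)&(abs(p[:,0]-.515)<.03)
    print(p[k].mean(0),p[k].min(0),p[k].max(0))
E
```

```text
[ 0.5045 -0.0695  0.0973] [ 0.4996 -0.074   0.0867] [ 0.5091 -0.0593  0.106 ]<stdin>:5: RuntimeWarning: Mean of empty slice.
  ret = um.true_divide(
Traceback (most recent call last):
ValueError: zero-size array to reduction operation minimum which has no identity
```

Side depth: the knob moved from x 0.522–0.532 to 0.500–0.509, so travel is about 22 mm. I descend and grip the bar.

Emit:
{"method": "play_rows", "body": {"rows": [[0,0,-0.03,0,0,0],[0,0,-0.05,0,0,0],[0,0,-0.062,0,0,0],[0,0,-0.062,0,0,0],[0,0,-0.062,0,0,0]]}}

```text
time_s: 8.33
tcp_pos: [0.5845, 0.0116, 0.0841]
tcp_rot: [2.27, -2.17, -0.0]
contact_force: [0.1, 0.1, 0.9]
opening: 0.468
```

Emit:
{"method": "play_rows", "body": {"rows": [[0,0,0,0,0,0],[0,0,0,0,0,0],[0,0,0,0,0,0],[0,0,0,0,0,0],[0,0,0,0,0,0],[0,0,0,0,0,0]], "jaw": 0}}

```text
time_s: 8.83
tcp_pos: [0.5833, 0.0118, 0.0855]
tcp_rot: [2.27, -2.17, -0.002]
contact_force: [-7.3, 0.6, 6.4]
opening: 0.095
```

Emit:
{"method": "play_rows", "body": {"rows": [[-0.0015,0,0.001,0,0,0],[-0.001,0,0.003,0,0,0],[-0.0005,0,0.004,0,0,0],[-0.0005,0,0.004,0,0,0]]}}

```text
time_s: 9.17
tcp_pos: [0.5838, 0.0118, 0.0879]
tcp_rot: [2.27, -2.171, -0.002]
contact_force: [1.2, -0.3, -5.5]
opening: 0.086
```

Emit:
{"method": "play_rows", "body": {"rows": [[0.0003,0,0.001,0,0,0],[0.0003,0,0.001,0,0,0]]}}

```text
time_s: 9.33
tcp_pos: [0.5841, 0.0118, 0.0888]
tcp_rot: [2.27, -2.171, -0.001]
contact_force: [1.7, -0.6, -6.6]
opening: 0.091
```

Emit:
{"method": "play_rows", "body": {"rows": [[0.0003,0,0.001,0,0,0],[0.0003,0,0.001,0,0,0]]}}

```text
time_s: 9.5
tcp_pos: [0.5845, 0.0118, 0.09]
tcp_rot: [2.27, -2.171, -0.001]
contact_force: [0.5, -1.5, -8.4]
opening: 0.09
```

Emit:
{"method": "play_rows", "body": {"rows": [[0.0003,0,0.001,0,0,0],[0.0003,0,0.001,0,0,0]]}}

```text
time_s: 9.67
tcp_pos: [0.5849, 0.0118, 0.0912]
tcp_rot: [2.27, -2.171, -0.001]
contact_force: [0.5, -1.1, -7.8]
opening: 0.089
```

Emit:
{"method": "play_rows", "body": {"rows": [[0.0002,0,0.0005,0,0,0],[0.0002,0,0.0005,0,0,0]]}}

```text
time_s: 9.83
tcp_pos: [0.585, 0.0119, 0.0917]
tcp_rot: [2.271, -2.171, -0.001]
contact_force: [-0.2, -0.4, -8.4]
opening: 0.094
```

Emit:
{"method": "play_rows", "body": {"rows": [[0.0002,0,0.0005,0,0,0],[0.0002,0,0.0005,0,0,0]]}}

```text
time_s: 10.0
tcp_pos: [0.5852, 0.0119, 0.0922]
tcp_rot: [2.271, -2.171, -0.001]
contact_force: [-0.4, -0.5, -8.0]
opening: 0.092
```

Emit:
{"method": "play_rows", "body": {"rows": [[0.0002,0,0.0005,0,0,0],[0.0002,0,0.0005,0,0,0]]}}

```text
time_s: 10.17
tcp_pos: [0.5854, 0.0119, 0.0927]
tcp_rot: [2.27, -2.171, -0.001]
contact_force: [-0.7, 0.0, -7.4]
opening: 0.087
```

Emit:
{"method": "play_rows", "body": {"rows": [[0.0002,0,0.0005,0,0,0],[0.0002,0,0.0005,0,0,0]]}}

```text
time_s: 10.33
tcp_pos: [0.5856, 0.0119, 0.0932]
tcp_rot: [2.27, -2.171, -0.001]
contact_force: [-1.5, 0.7, -8.4]
opening: 0.094
```

Emit:
{"method": "play_rows", "body": {"rows": [[0,0,0.0005,0,0,0],[0,0,0.0005,0,0,0]]}}

```text
time_s: 10.5
tcp_pos: [0.5858, 0.0119, 0.0938]
tcp_rot: [2.271, -2.171, -0.0]
contact_force: [-1.3, 0.6, -7.6]
opening: 0.089
```

Emit:
{"method": "play_rows", "body": {"rows": [[0.0001,0,0.0005,0,0,0],[0.0001,0,0.0005,0,0,0]]}}

```text
time_s: 10.67
tcp_pos: [0.586, 0.0119, 0.0943]
tcp_rot: [2.271, -2.171, -0.0]
contact_force: [-0.4, 0.4, -8.2]
opening: 0.09
```

Emit:
{"method": "play_rows", "body": {"rows": [[0.0001,0,0.0005,0,0,0],[0.0001,0,0.0005,0,0,0]]}}

```text
time_s: 10.83
tcp_pos: [0.5861, 0.0119, 0.0948]
tcp_rot: [-2.271, 2.171, 0.0]
contact_force: [-0.6, 0.7, -8.0]
opening: 0.09
```

Emit:
{"method": "play_rows", "body": {"rows": [[0.0001,0,0.0005,0,0,0],[0.0001,0,0.0005,0,0,0]]}}

```text
time_s: 11.0
tcp_pos: [0.5863, 0.0119, 0.0954]
tcp_rot: [-2.271, 2.171, -0.0]
contact_force: [-0.5, 0.2, -8.5]
opening: 0.092
```

Emit:
{"method": "play_rows", "body": {"rows": [[0.0001,0,0.0005,0,0,0],[0.0001,0,0.0005,0,0,0]]}}

```text
time_s: 11.17
tcp_pos: [0.5865, 0.0119, 0.0959]
tcp_rot: [-2.271, 2.171, -0.0]
contact_force: [0.2, -1.0, -8.9]
opening: 0.091
```

Emit:
{"method": "play_rows", "body": {"rows": [[0.0001,0,0.0005,0,0,0],[0.0001,0,0.0005,0,0,0]]}}

```text
time_s: 11.33
tcp_pos: [0.5867, 0.0119, 0.0964]
tcp_rot: [-2.271, 2.171, -0.001]
contact_force: [0.8, 0.2, -8.8]
opening: 0.093
```

Emit:
{"method": "play_rows", "body": {"rows": [[0.0001,0,0.0005,0,0,0],[0.0001,0,0.0005,0,0,0]]}}

```text
time_s: 11.5
tcp_pos: [0.5869, 0.0119, 0.0969]
tcp_rot: [-2.27, 2.17, -0.001]
contact_force: [2.2, 0.4, -10.3]
opening: 0.092
```

Emit:
{"method": "play_rows", "body": {"rows": [[0.0001,0,0.0005,0,0,0],[0.0001,0,0.0005,0,0,0]]}}

```text
time_s: 11.67
tcp_pos: [0.587, 0.0119, 0.0974]
tcp_rot: [-2.27, 2.17, -0.001]
contact_force: [2.4, -0.0, -10.3]
opening: 0.089
```

```bash
python3 - <<'E'
from fit import *
np.set_printoptions(precision=4,suppress=True)
s=snapshot("side");p=cloud(s)
cv2.imwrite("pics/s5.png",cv2.resize(cv2.cvtColor(s["color"][150:280,250:430],cv2.COLOR_RGB2BGR),None,fx=4,fy=4))
# lid surface slope
c,t=np.cos(.045),np.sin(.045)
d=p[:,:2]-[.6,.012]; cx=d[:,0]*c+d[:,1]*t; cy=-d[:,0]*t+d[:,1]*c
m=(cx>-5e-2)&(cx<.10)&(abs(cy)<.11)&(p[:,2]>.06)&(p[:,2]<.098)
A=np.c_[cx[m],np.ones(m.sum())]; z=p[m,2]
for _ in range(5):
    k,*_r=np.linalg.lstsq(A,z,rcond=None); r=abs(z-A@k); g=r<.004; A,z=A[g],z[g]
print(k,len(z))
E
```

```text
[-0.0878  0.0817] 2569
```

View pics/s5.png

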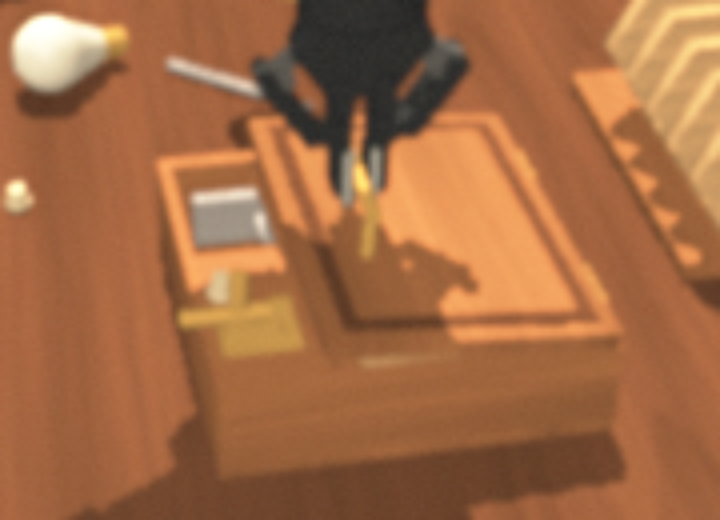

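The lid is about 0.088 rad up, and force has crept from 8.2 to 10.3 N. I continue in small steps.

Emit:
{"method": "play_rows", "body": {"rows": [[0.0005,0,0.0003,0,0,0],[0.0005,0,0.0003,0,0,0]]}}

```text
time_s: 11.88
tcp_pos: [0.5871, 0.0119, 0.0976]
tcp_rot: [-2.271, 2.171, 0.0]
contact_force: [0.8, 0.2, -10.3]
opening: 0.087
```

Emit:
{"method": "play_rows", "body": {"rows": [[0.0002,0,0.0004,0,0,0],[0.0002,0,0.0004,0,0,0]]}}

```text
time_s: 12.05
tcp_pos: [0.5872, 0.0119, 0.0979]
tcp_rot: [2.271, -2.171, -0.0]
contact_force: [1.7, 0.1, -10.2]
opening: 0.089
```

Emit:
{"method": "play_rows", "body": {"rows": [[0.0002,0,0.0004,0,0,0],[0.0002,0,0.0004,0,0,0]]}}

```text
time_s: 12.22
tcp_pos: [0.5872, 0.0119, 0.098]
tcp_rot: [2.27, -2.171, -0.001]
contact_force: [1.7, 1.7, -12.1]
opening: 0.088
```

Emit:
{"method": "play_rows", "body": {"rows": [[0.0001,0,0.0003,0,0,0],[0.0001,0,0.0003,0,0,0]]}}

```text
time_s: 12.38
tcp_pos: [0.5872, 0.0119, 0.0981]
tcp_rot: [2.27, -2.171, -0.001]
contact_force: [3.4, 0.5, -15.5]
opening: 0.092
```

Resistance rises steeply (12 → 15.5 N with almost no motion), so the lid is at the catch. I ease off.

Emit:
{"method": "play_rows", "body": {"rows": [[-0.0006,0,-0.001,0,0,0],[-0.0006,0,-0.001,0,0,0]]}}

```text
time_s: 12.55
tcp_pos: [0.5873, 0.0119, 0.098]
tcp_rot: [-2.271, 2.17, -0.001]
contact_force: [2.7, 0.9, -11.9]
opening: 0.09
```

Emit:
{"method": "play_rows", "body": {"rows": [[0.0003,0,-0.001,0,0,0],[0.0003,0,-0.001,0,0,0]]}}

```text
time_s: 12.72
tcp_pos: [0.5873, 0.0119, 0.0978]
tcp_rot: [-2.271, 2.17, -0.001]
contact_force: [-2.5, 2.1, -2.7]
opening: 0.09
```

Emit:
{"method": "play_rows", "body": {"rows": [[0,0,0,0,0,0],[0,0,0,0,0,0],[0,0,0,0,0,0],[0,0,0,0,0,0],[0,0,0,0,0,0]], "jaw": 0.04}}

```text
time_s: 13.13
tcp_pos: [0.5878, 0.0118, 0.0973]
tcp_rot: [-2.27, 2.17, -0.002]
contact_force: [0.2, 0.2, -0.2]
opening: 0.474
```

```bash
cat > slope.py <<'E'
from fit import *
def lid(c="side"):
    s=snapshot(c);p=cloud(s)
    C,t=np.cos(.045),np.sin(.045)
    d=p[:,:2]-[.6,.012]; cx=d[:,0]*C+d[:,1]*t; cy=-d[:,0]*t+d[:,1]*C
    m=(cx>-5e-2)&(cx<.10)&(abs(cy)<.11)&(p[:,2]>.06)&(p[:,2]<.098)
    A=np.c_[cx[m],np.ones(m.sum())]; z=p[m,2]
    for _ in range(5):
        k,*_r=np.linalg.lstsq(A,z,rcond=None); r=abs(z-A@k); g=r<.004; A,z=A[g],z[g]
    return k,len(z)
E
python3 -c "
from slope import *
print(lid(),lid('scene'));print(sense()['tcp_pos'])"
```

```text
(array([-0.08987059,  0.08197317]), 2509) (array([-0.09416864,  0.08331461]), 4520)
[0.58754583 0.01178082 0.09696731]
```

The lid holds at about 0.092 rad with the gripper off. Now I go above the well with closed fingers.

Emit:
{"method": "play_rows", "body": {"rows": [[0,0,0.035,0,0,0],[0,0,0.06,0,0,0],[-0.0755,0.04,0.06,0,0,-1.571],[-0.0755,0.04,0.06,0,0,-1.571],[-0.0755,0.04,0.06,0,0,-1.571],[-0.0755,0.04,0.06,0,0,-1.571],[-0.0755,0.04,0.06,0,0,-1.571],[-0.0755,0.04,0.06,0,0,-1.571],[-0.0755,0.04,0.06,0,0,-1.571],[-0.0755,0.04,0.06,0,0,-1.571],[-0.0755,0.04,0.06,0,0,-1.571],[-0.0755,0.04,0.06,0,0,-1.571],[-0.0755,0.04,0.06,0,0,-1.571],[-0.0755,0.04,0.06,0,0,-1.571],[-0.0755,0.04,0.06,0,0,-1.571],[-0.0755,0.04,0.06,0,0,-1.571],[-0.0755,0.04,0.06,0,0,-1.571],[-0.0755,0.04,0.06,0,0,-1.571]]}}

```text
time_s: 14.73
tcp_pos: [0.5118, 0.0518, 0.1567]
tcp_rot: [-0.074, 3.141, -0.0]
contact_force: [-0.2, 0.3, 0.7]
opening: 0.469
```

Emit:
{"method": "play_rows", "body": {"rows": [[0,0,0,0,0,0],[0,0,0,0,0,0],[0,0,0,0,0,0],[0,0,0,0,0,0],[0,0,0,0,0,0]], "jaw": 0}}

```text
time_s: 15.15
tcp_pos: [0.5118, 0.0518, 0.1567]
tcp_rot: [0.071, -3.141, -0.0]
contact_force: [0.1, -0.6, -0.3]
opening: -0.0
```

```bash
python3 - <<'E'
from slope import *
np.set_printoptions(precision=4,suppress=True)
print(lid(),lid("scene"))
s=snapshot("wrist");save(s,"w6")
s=snapshot("scene");cv2.imwrite("pics/sc6.png",cv2.resize(cv2.cvtColor(s["color"][150:280,240:420],cv2.COLOR_RGB2BGR),None,fx=4,fy=4))
E
```

```text
(array([-0.0906,  0.082 ]), 2823) (array([-0.0944,  0.0834]), 4735)
```

View pics/w6.png

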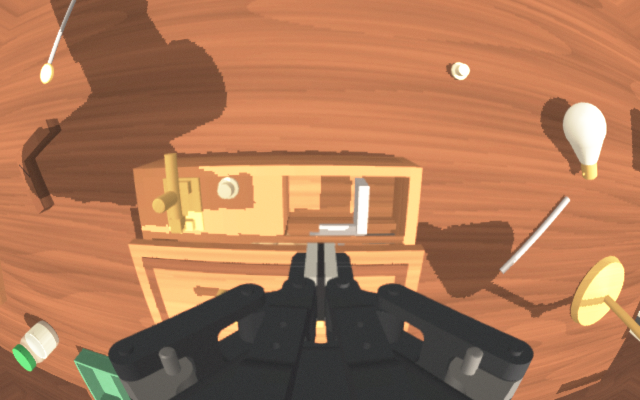

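View pics/sc6.png

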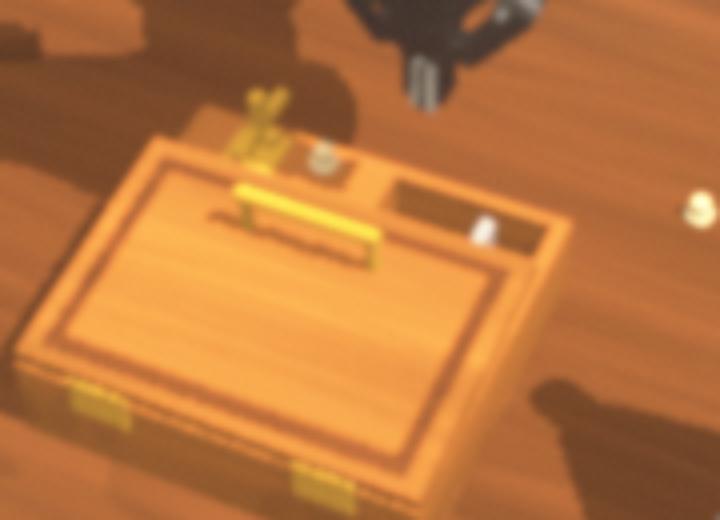

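The wrist view shows the well from (287,178) to (405,240), the tab at (361,205), and a bar at (335,229) by the lid. I measure these.

```bash
python3 - <<'E'
from slope import *
np.set_printoptions(precision=4,suppress=True)
s=snapshot("wrist")
def cf(p): 
    d=p[:2]-[.6,.012]; C,t=np.cos(.045),np.sin(.045); return np.array([d[0]*C+d[1]*t,-d[0]*t+d[1]*C,p[2]])*1000
for u,v in [(354,205),(358,205),(361,183),(361,205),(363,228),(335,229),(320,226),(350,229),(310,190),(310,225),(290,200),(283,200),(409,200),(400,200),(340,168),(320,205),(340,205),(228,186)]:
    print(u,v,cf(w(s,u,v,True)))
cv2.imwrite("pics/w6z.png",cv2.resize(cv2.cvtColor(s["color"][150:270,260:430],cv2.COLOR_RGB2BGR),None,fx=4,fy=4,interpolation=cv2.INTER_NEAREST))
E
```

```text
354 205 [-76.747   75.6773  27.109 ]
358 205 [-84.7114  76.0347  53.3855]
361 183 [-102.118    78.7585   47.1986]
361 205 [-86.0335  77.9599  57.7567]
363 228 [-65.6385  80.5492  57.2908]
335 229 [-61.3304  57.3699  48.1735]
320 226 [-63.9414  44.3213  47.6153]
350 229 [-61.0997  70.5264  47.7584]
310 190 [-86.3201  34.6435   8.4906]
310 225 [-57.4617  34.9491  27.8692]
290 200 [-75.8581  14.777    7.0332]
283 200 [-88.5066  13.384   51.3062]
409 200 [-90.6646 118.2124  58.9765]
400 200 [-83.627  117.1277  34.3599]
340 168 [-117.148    60.0227   60.5801]
320 205 [-70.8772  44.3109   7.631 ]
340 205 [-71.3984  63.9019   9.4152]
228 186 [-105.9788  -26.8743   72.685 ]
```

View pics/w6z.png

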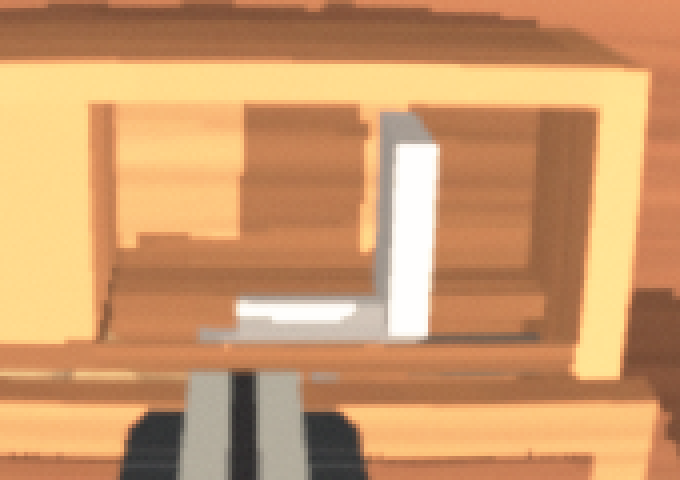

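The frame matches. The tab's near face is at y ≈ 75 and its top at z ≈ 57. The catch's arm at x ≈ -66 is avoided with the TCP at x ≈ -87. I descend.

Emit:
{"method": "play_rows", "body": {"rows": [[-0.001,0,-0.03,0,0,0],[-0.001,0,-0.06,0,0,0],[-0.001,0,-0.08,0,0,0],[-0.001,0,-0.1,0,0,0],[-0.001,0,-0.115,0,0,0],[-0.001,0,-0.122,0,0,0],[-0.001,0,-0.122,0,0,0]]}}

```text
time_s: 15.98
tcp_pos: [0.5097, 0.0515, 0.0332]
tcp_rot: [0.07, -3.138, 0.002]
contact_force: [0.4, 0.4, 0.6]
opening: 0.001
```

Emit:
{"method": "play_rows", "body": {"rows": [[0,0.003,0,0,0,0],[0,0.006,0,0,0,0],[0,0.009,0,0,0,0],[0,0.009,0,0,0,0]]}}

```text
time_s: 16.32
tcp_pos: [0.5115, 0.0617, 0.0356]
tcp_rot: [-0.071, 3.139, 0.001]
contact_force: [0.8, -0.7, -0.1]
opening: 0.001
```

Emit:
{"method": "play_rows", "body": {"rows": [[0,0.001,0,0,0,0],[0,0.002,0,0,0,0],[0,0.003,0,0,0,0],[0,0.004,0,0,0,0]]}}

```text
time_s: 16.65
tcp_pos: [0.5108, 0.0649, 0.0347]
tcp_rot: [-0.07, 3.141, 0.0]
contact_force: [-0.5, -1.0, 0.9]
opening: -0.0
```

Emit:
{"method": "play_rows", "body": {"rows": [[0,0.001,0,0,0,0],[0,0.002,0,0,0,0],[0,0.003,0,0,0,0]]}}

```text
time_s: 16.9
tcp_pos: [0.5108, 0.0679, 0.0347]
tcp_rot: [0.07, -3.141, 0.0]
contact_force: [-0.2, 0.6, -0.0]
opening: 0.001
```

Emit:
{"method": "play_rows", "body": {"rows": [[0,0.001,0,0,0,0],[0,0.002,0,0,0,0]]}}

```text
time_s: 17.07
tcp_pos: [0.5108, 0.0695, 0.0347]
tcp_rot: [0.071, -3.141, 0.001]
contact_force: [0.5, -3.4, -1.1]
opening: -0.001
```

Emit:
{"method": "play_rows", "body": {"rows": [[0,0.001,0,0,0,0],[0,0.002,0,0,0,0]]}}

```text
time_s: 17.23
tcp_pos: [0.5107, 0.0714, 0.0346]
tcp_rot: [0.07, -3.14, 0.001]
contact_force: [0.2, -2.1, 0.9]
opening: 0.002
```

Contact at y ≈ 0.069, about 3 N. I continue gently.

Emit:
{"method": "play_rows", "body": {"rows": [[0,0.001,0,0,0,0],[0,0.002,0,0,0,0]]}}

```text
time_s: 17.4
tcp_pos: [0.5106, 0.0737, 0.0346]
tcp_rot: [0.07, -3.14, 0.001]
contact_force: [-0.8, -2.9, 0.3]
opening: 0.004
```

Emit:
{"method": "play_rows", "body": {"rows": [[0,0.001,0,0,0,0],[0,0.002,0,0,0,0]]}}

```text
time_s: 17.57
tcp_pos: [0.5105, 0.0758, 0.0346]
tcp_rot: [0.07, -3.14, 0.0]
contact_force: [-0.9, -3.1, -0.4]
opening: 0.003
```

Emit:
{"method": "play_rows", "body": {"rows": [[0,0.001,0,0,0,0],[0,0.002,0,0,0,0]]}}

```text
time_s: 17.73
tcp_pos: [0.5105, 0.0779, 0.0346]
tcp_rot: [0.07, -3.14, 0.0]
contact_force: [-2.4, -2.8, 0.8]
opening: 0.001
```

Emit:
{"method": "play_rows", "body": {"rows": [[0,0.001,0,0,0,0],[0,0.002,0,0,0,0]]}}

```text
time_s: 17.9
tcp_pos: [0.5104, 0.0798, 0.0346]
tcp_rot: [0.07, -3.14, 0.0]
contact_force: [-2.2, -2.5, 1.1]
opening: -0.001
```

Emit:
{"method": "play_rows", "body": {"rows": [[0,0.001,0,0,0,0],[0,0.002,0,0,0,0]]}}

```text
time_s: 18.07
tcp_pos: [0.5105, 0.0819, 0.0346]
tcp_rot: [0.07, -3.14, 0.0]
contact_force: [-2.6, -3.5, 0.1]
opening: -0.004
```

Emit:
{"method": "play_rows", "body": {"rows": [[0,0.0005,0,0,0,0],[0,0.001,0,0,0,0]]}}

```text
time_s: 18.23
tcp_pos: [0.5105, 0.0829, 0.0346]
tcp_rot: [0.07, -3.14, 0.0]
contact_force: [-2.5, -3.1, 1.0]
opening: 0.003
```

Emit:
{"method": "play_rows", "body": {"rows": [[0,0.0005,0,0,0,0],[0,0.001,0,0,0,0],[0,0.001,0,0,0,0]]}}

```text
time_s: 18.48
tcp_pos: [0.5107, 0.0839, 0.0346]
tcp_rot: [0.07, -3.141, -0.0]
contact_force: [-0.4, -2.3, -0.4]
opening: -0.001
```

Emit:
{"method": "play_rows", "body": {"rows": [[0,-0.004,0,0,0,0],[0,-0.012,0,0,0,0],[0,-0.02,0,0,0,0],[0,-0.022,0.02,0,0,0],[0,-0.025,0.06,0,0,0],[0,-0.031,0.1,0,0,0],[0,-0.031,0.122,0,0,0],[0,-0.031,0.122,0,0,0]]}}

```text
time_s: 19.15
tcp_pos: [0.5145, 0.0527, 0.1631]
tcp_rot: [-0.07, 3.129, 0.004]
contact_force: [1.5, 0.2, 0.1]
opening: -0.005
```

```bash
python3 - <<'E'
from slope import *
np.set_printoptions(precision=4,suppress=True)
print(sense()['tcp_pos'],lid(),lid("scene"))
s=snapshot("wrist")
def cf(p): 
    d=p[:2]-[.6,.012]; C,t=np.cos(.045),np.sin(.045); return np.array([d[0]*C+d[1]*t,-d[0]*t+d[1]*C,p[2]])*1000
cv2.imwrite("pics/w7z.png",cv2.resize(cv2.cvtColor(s["color"][150:270,260:430],cv2.COLOR_RGB2BGR),None,fx=4,fy=4,interpolation=cv2.INTER_NEAREST))
for u in range(352,396,3): print(u,cf(w(s,u,205,True)))
E
```

```text
[0.5145 0.0527 0.1631] (array([-0.0906,  0.082 ]), 2815) (array([-0.0923,  0.0833]), 4738)
352 [-70.0826  77.2123   7.1314]
355 [-70.6657  79.9872   9.0591]
358 [-70.2363  83.1571   7.6866]
361 [-70.4087  86.0879   8.2763]
364 [-70.507   89.0506   8.6247]
367 [-70.3088  92.1697   8.0076]
370 [-79.9879  89.8056  39.5731]
373 [-83.4446  90.4731  50.8611]
376 [-85.7176  91.6543  58.2914]
379 [-85.2292  94.5098  56.7264]
382 [-85.3465  96.9876  57.1345]
385 [-70.0358 110.6979   7.3027]
388 [-70.2395 113.6455   7.9987]
391 [-70.1688 116.8103   7.8022]
394 [-74.2078 116.5748  20.9843]
```

View pics/w7z.png

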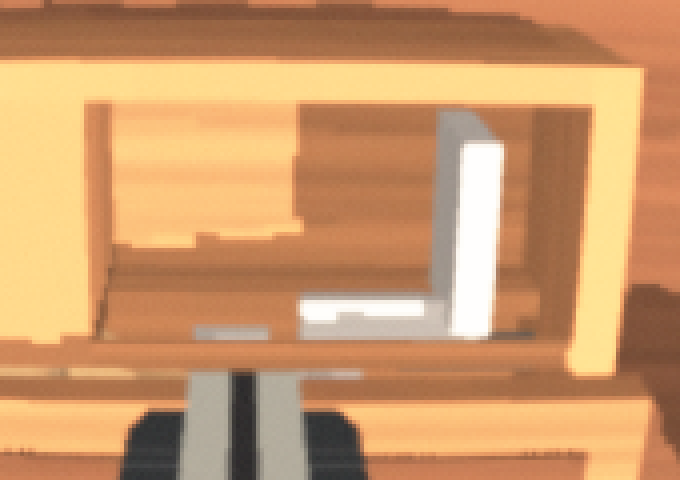

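The tab moved about 14.5 mm to y ≈ 90 and the lid is still at 0.091 rad. Back to the bar.

Emit:
{"method": "play_rows", "body": {"rows": [[0.0765,-0.041,0,0,0,1.571],[0.0765,-0.041,0,0,0,1.571],[0.0765,-0.041,0,0,0,1.571],[0.0765,-0.041,0,0,0,1.571],[0.0765,-0.041,0,0,0,1.571],[0.0765,-0.041,0,0,0,1.571],[0.0765,-0.041,0,0,0,1.571],[0.0765,-0.041,0,0,0,1.571],[0.0765,-0.041,0,0,0,1.571],[0.0765,-0.041,0,0,0,1.571],[0.0765,-0.041,0,0,0,1.571],[0.0765,-0.041,0,0,0,1.571],[0.0765,-0.041,0,0,0,1.571],[0.0765,-0.041,0,0,0,1.571],[0.0765,-0.041,-0.03,0,0,1.571],[0.0765,-0.041,-0.045,0,0,1.571],[0.0765,-0.041,-0.059,0,0,1.571],[0.0765,-0.041,-0.059,0,0,1.571],[0.0765,-0.041,-0.059,0,0,1.571]], "jaw": 0.04}}

```text
time_s: 20.88
tcp_pos: [0.5865, 0.0115, 0.0965]
tcp_rot: [2.267, -2.171, -0.002]
contact_force: [-0.4, -0.4, 1.0]
opening: 0.468
```

Emit:
{"method": "play_rows", "body": {"rows": [[0,0,0,0,0,0],[0,0,0,0,0,0],[0,0,0,0,0,0],[0,0,0,0,0,0],[0,0,0,0,0,0],[0,0,0,0,0,0]], "jaw": 0}}

```text
time_s: 21.38
tcp_pos: [0.5871, 0.0119, 0.0983]
tcp_rot: [-2.271, 2.171, -0.0]
contact_force: [-2.9, 0.5, 4.3]
opening: 0.096
```

```bash
python3 - <<'E'
import numpy as np
r=.1352;p0=np.arctan2(37,130)+.092;g=.0187
for psi in np.arange(.06,.91,.06):
    b=psi*.33
    x=r*(np.cos(p0)-np.cos(p0+psi))-g*np.sin(b); z=r*(np.sin(p0+psi)-np.sin(p0))+g*(1-np.cos(b))
    print([round(v,4) for v in (x,x*.045,z,-.045*b,b,0)])
E
```

```text
[np.float64(0.0028), np.float64(0.0001), np.float64(0.0075), np.float64(-0.0009), np.float64(0.0198), 0]
[np.float64(0.006), np.float64(0.0003), np.float64(0.0148), np.float64(-0.0018), np.float64(0.0396), 0]
[np.float64(0.0097), np.float64(0.0004), np.float64(0.0218), np.float64(-0.0027), np.float64(0.0594), 0]
[np.float64(0.0137), np.float64(0.0006), np.float64(0.0286), np.float64(-0.0036), np.float64(0.0792), 0]
[np.float64(0.0182), np.float64(0.0008), np.float64(0.0352), np.float64(-0.0045), np.float64(0.099), 0]
[np.float64(0.0231), np.float64(0.001), np.float64(0.0414), np.float64(-0.0053), np.float64(0.1188), 0]
[np.float64(0.0283), np.float64(0.0013), np.float64(0.0474), np.float64(-0.0062), np.float64(0.1386), 0]
[np.float64(0.0338), np.float64(0.0015), np.float64(0.0529), np.float64(-0.0071), np.float64(0.1584), 0]
[np.float64(0.0397), np.float64(0.0018), np.float64(0.0582), np.float64(-0.008), np.float64(0.1782), 0]
[np.float64(0.0459), np.float64(0.0021), np.float64(0.063), np.float64(-0.0089), np.float64(0.198), 0]
[np.float64(0.0524), np.float64(0.0024), np.float64(0.0675), np.float64(-0.0098), np.float64(0.2178), 0]
[np.float64(0.0591), np.float64(0.0027), np.float64(0.0716), np.float64(-0.0107), np.float64(0.2376), 0]
[np.float64(0.066), np.float64(0.003), np.float64(0.0752), np.float64(-0.0116), np.float64(0.2574), 0]
[np.float64(0.0731), np.float64(0.0033), np.float64(0.0784), np.float64(-0.0125), np.float64(0.2772), 0]
[np.float64(0.0805), np.float64(0.0036), np.float64(0.0811), np.float64(-0.0134), np.float64(0.297), 0]
```

First a cautious few mm, to confirm the catch is off.

Emit:
{"method": "play_rows", "body": {"rows": [[0.0,0,0.001,0,0,0],[0.0003,0,0.002,0,0,0],[0.0005,0,0.002,0,0,0]]}}

```text
time_s: 21.63
tcp_pos: [0.5872, 0.0119, 0.0986]
tcp_rot: [2.269, -2.17, -0.002]
contact_force: [-1.3, 0.9, -4.2]
opening: 0.09
```

Emit:
{"method": "play_rows", "body": {"rows": [[0.0003,0,0.001,0,0,0],[0.0003,0,0.001,0,0,0]]}}

```text
time_s: 21.8
tcp_pos: [0.5876, 0.0119, 0.0998]
tcp_rot: [2.27, -2.17, -0.002]
contact_force: [-0.9, -0.3, -7.4]
opening: 0.093
```

Emit:
{"method": "play_rows", "body": {"rows": [[0.0003,0,0.001,0,0,0],[0.0003,0,0.001,0,0,0]]}}

```text
time_s: 21.97
tcp_pos: [0.5882, 0.0119, 0.1013]
tcp_rot: [2.27, -2.171, -0.001]
contact_force: [0.6, 0.4, -8.0]
opening: 0.093
```

Past the catch at a steady 8 N, so it is free. Now the swing.

Emit:
{"method": "play_rows", "body": {"rows": [[0.0017,0,0.0045,-0.001,0.02,0],[0.0049,0.0002,0.0118,-0.002,0.04,0],[0.0086,0.0004,0.0188,-0.003,0.06,0],[0.0126,0.0006,0.0256,-0.004,0.08,0],[0.0171,0.0008,0.0322,-0.0045,0.1,0],[0.022,0.001,0.0384,-0.0055,0.12,0],[0.0272,0.0012,0.0444,-0.006,0.14,0],[0.0272,0.0012,0.0444,-0.006,0.14,0]]}}

```text
time_s: 22.63
tcp_pos: [0.6154, 0.0129, 0.1463]
tcp_rot: [2.193, -2.097, -0.15]
contact_force: [-6.2, 0.5, 0.1]
opening: 0.088
```

Emit:
{"method": "play_rows", "body": {"rows": [[0.0055,0.0002,0.0055,-0.001,0.02,0],[0.0114,0.0005,0.0108,-0.002,0.04,0],[0.0176,0.0008,0.0156,-0.003,0.06,0],[0.0241,0.0011,0.0201,-0.0036,0.08,0],[0.0308,0.0014,0.0242,-0.0045,0.1,0],[0.0377,0.0017,0.0278,-0.0054,0.12,0],[0.0448,0.002,0.031,-0.0063,0.14,0],[0.0448,0.002,0.031,-0.0063,0.14,0],[0.0448,0.002,0.031,-0.0063,0.14,0]]}}

```text
time_s: 23.38
tcp_pos: [0.66, 0.0146, 0.1784]
tcp_rot: [2.114, -2.021, -0.284]
contact_force: [-6.2, -0.2, 1.6]
opening: 0.092
```

```bash
python3 - <<'E'
from h import *
st=sense();print(st['tcp_pos'],st['contact_force'],st['joints'])
s=snapshot("side");cv2.imwrite("pics/s8.png",cv2.resize(cv2.cvtColor(s["color"][100:280,220:460],cv2.COLOR_RGB2BGR),None,fx=3,fy=3))
E
```

```text
[0.65999179 0.01459925 0.17843123] [-6.22539005 -0.18365822  1.62890776] [ 0.22981583  0.72136223  0.70929825 -0.05169643 -1.83448542 -0.19140128]
```

View pics/s8.png

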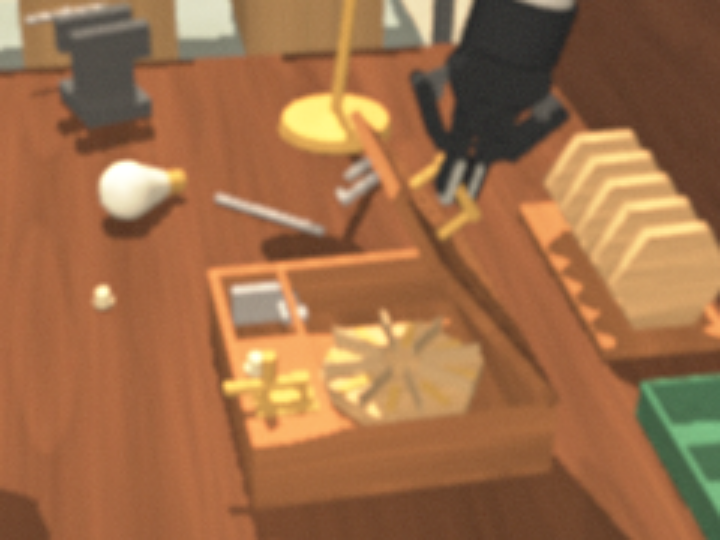

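The side view shows the lid standing open at about 0.93 rad by geometry, with bar and fingers at (450,185). I release narrowly and withdraw along the tool axis.

Emit:
{"method": "play_rows", "body": {"rows": [[0,0,0,0,0,0],[0,0,0,0,0,0],[0,0,0,0,0,0],[0,0,0,0,0,0]], "jaw": 0.019}}

```text
time_s: 23.77
tcp_pos: [0.6609, 0.0151, 0.1777]
tcp_rot: [2.116, -2.023, -0.283]
contact_force: [0.0, -0.2, 0.6]
opening: 0.222
```

Emit:
{"method": "play_rows", "body": {"rows": [[0.0014,0,0.0048,0,0,0],[0.0028,0,0.0096,0,0,0],[0.0042,0,0.0144,0,0,0],[0.0055,0,0.0192,0,0,0],[0.007,0,0.024,0,0,0],[0.0085,0,0.03,0,0,0],[0.011,0,0.04,0,0,0],[0.014,0,0.05,0,0,0],[0.014,0,0.05,0,0,0],[0.014,0,0.05,0,0,0]]}}

```text
time_s: 24.6
tcp_pos: [0.6748, 0.0151, 0.2273]
tcp_rot: [2.116, -2.023, -0.285]
contact_force: [-0.8, -0.3, -1.0]
opening: 0.223
```

```bash
python3 - <<'E'
from fit import *
st=sense();print(st['tcp_pos'],st['contact_force'])
s=snapshot("side");cv2.imwrite("pics/s9.png",cv2.resize(cv2.cvtColor(s["color"][80:280,180:460],cv2.COLOR_RGB2BGR),None,fx=2.8,fy=2.8))
for c in ["side","scene"]:
    s=snapshot(c)
    for n in ["bar","bolt_knob"]:
        for q in spot_point(n,c)[:1]: print(c,n,q["p"],w(s,*q["point"]))
    p=cloud(s);C,t=np.cos(.045),np.sin(.045)
    d=p[:,:2]-[.6,.012]; cx=d[:,0]*C+d[:,1]*t; cy=-d[:,0]*t+d[:,1]*C
    m=(cx>-.02)&(cx<.1)&(abs(cy)<.12)&(p[:,2]>.085)&(p[:,2]<.25); X=np.c_[cx[m],p[m,2]].astype(np.float32)
    print(m.sum(),cv2.fitLine(X,cv2.DIST_HUBER,0,.01,.01).ravel() if m.sum()>10 else 0)
E
```

```text
[0.67484166 0.01514326 0.22730382] [-0.83945456 -0.3135572  -0.95342596]
side bar 0.8 [ 0.774298    0.3689303  -0.00255782]
side bolt_knob 0.7 [ 0.50215166 -0.07099444  0.10265561]
1242 [ 0.6475895  -0.7619894   0.0277539   0.18248083]
scene bar 0.81 [0.66568324 0.01920744 0.19957924]
scene bolt_knob 0.47 [ 0.50878132 -0.06161815  0.10132186]
6014 [ 0.6047035  -0.7964507   0.04968604  0.16075665]
```

View pics/s9.png

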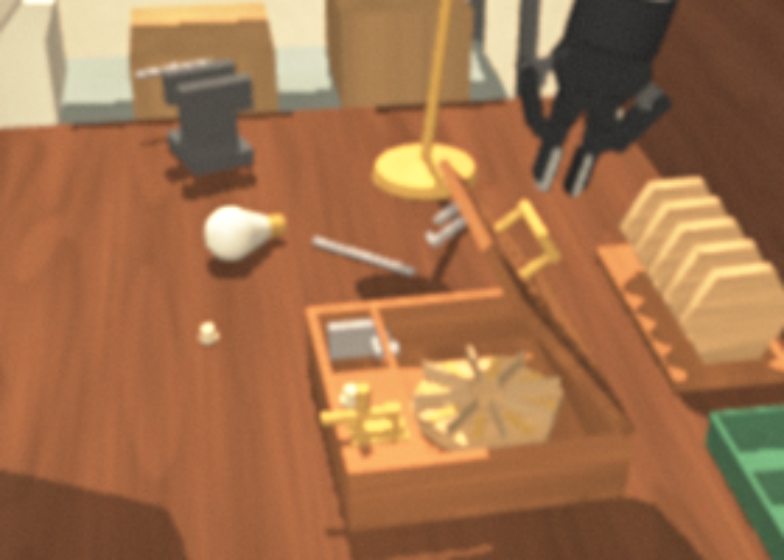

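The lid stands at about 0.92 rad, with the bar free at (530,240). The gripper is well clear at (565,170), the bolt is still drawn, and the bystanders are in place. I hand in.

```bash
python3 -c "
from station import *
print(sense()['dq'].round(3));print(job_done())"
```

```text
[ 0.    -0.001  0.005 -0.001  0.001 -0.002]
the job is handed in; nothing more can be done
None
```

The reed case is open and the job is handed in; no verdict is reported.

- **Bolt:** I pushed it about 22 mm clear of the lid with closed fingers, at about 3 N. Side-camera depth had the knob moving from x ≈ 0.527 to 0.504.
- **Second catch felt:** I gripped the bar and raised the lid to about 0.09 rad. The pull at the wrist rose steeply from about 8 N to 15.5 N, then I eased it to 2.7 N before letting go.
- **Second catch pushed:** With closed fingers in the finger well I slid the tab about 14.5 mm at about 3 N. The lid stayed at about 0.09 rad.
- **Lid opened:** I swung it up by the bar, released and withdrew.

**Last checks:**
- **Lid:** fits gave about 0.92 rad from the scene camera and about 0.87 rad from the side camera, both above 0.75.
- **Bolt:** still drawn, with the knob at x ≈ 0.502.
- **Robot:** at rest, clear of everything, with about 1 N of residual force.
- **Bystanders:** in the last side view those in sight looked undisturbed. I did not measure their positions again, and the frame corner and mirror were outside that crop.
- **Disagreement:** the side camera's last "bar" detection landed on something else and I ignored it. The scene camera put the bar at (0.666, 0.019, 0.200), which fits the lid angle.

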